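Hold a bag clip open over a recipe card

ROBOT

A 7-joint arm with a two-finger parallel gripper is mounted at the origin on the work surface; the furniture and walls round the work are solid. World frame = base frame: x ahead of the robot, y to its left, z up, the work surface at z = 0. Lengths are in m, angles in rad, forces in N, time in s.
With the tool pointing down it reaches from about 0.425 to 0.925 m from the base axis. Payload 6.8 kg.
Tool frame: the origin (TCP) lies between the finger pads; the fingertips stand finger_overhang ahead of it and the grasp point (between the pads) lies 6 mm ahead of it (finger_overhang is the distance from the TCP to the fingertips, in m); z points along the fingers, y is the line along which they close (so a half turn about z gives the same grasp; the last joint's range is limited). The gripper opens to 85 mm and grips with 20 to 120 N. Pads are 22 mm wide; open, the fingers measure 114 mm over their backs; the gripper's body (76 mm by 85 mm) begins 54 mm behind the grasp point. The pads swing forward as they close: fully open they stand 13 mm farther back than shut.
Start: joints at [1.14, 0.477, 0.022, 1.555, -0.011, 1.109, -0.083], TCP at [0.214, -0.64, 0.256] pointing down, gripper open.
Joint ranges: [-2.96, 2.96], [-0.34, 2.1], [-1.41, 1.46], [0.24, 2.44], [-1.37, 4.51], [0.17, 1.92], [-2.96, 2.96]. Speed limits (rad/s): [2.39, 2.39, 3.14, 3.14, 3.14, 3.14, 3.14].

INTERFACE

Orientations are given as a unit quaternion [w, x, y, z].
In Python, from station import * gives the robot as it stands.
- The arm moves only by the tool drive_tool, never from a script. Its argument "increments" is a list of rows, each an object of numbers: "claw": the finger opening in m, from 0 to 0.0854; "dx", "dy", "dz": the shift along the tool's x, y, z in m; "wx", "wy", "wz": the turn, a rotation vector about the tool's x, y, z in degrees. A call has 1 to 20 rows; each row shifts and turns the commanded pose from where the row before left it, along the tool's axes as they then stand; what a row does not reach is not made up. A row lasts 1/8 s, in which the tool goes at most 62.5 mm and 10.7 degrees, less where a joint would pass 70% of its speed; a pose out of reach is approached as far as the arm can. A call with a gripper value outside its range is refused whole. The fingers move at their own pace and stop on an object; "newtons" is the grip in N (left out, the last holds). Time passes only in rows, so rows that do not move let the fingers close. It gives the time, the measured TCP pose, the force, the opening and the grip force at its end, in the units of the state.
- get_obs(): the state, without advancing time (a new reading comes with each control period).
- read_camera(name): name is "scene" or "top" or "wrist"; returns (picture, depth): 400x640x3 uint8, red, green, blue; 400x640 float32, m along the optical axis (not along the pixel's ray), 0 where there is no reading.
- calibration(name): a dict with "intrinsics" (3x3 intrinsics, pixels), "k1" (the pictures are not rectified: a ray, as slopes to the right and down, at radius r is drawn at 1 + k1 r^2 times it, then the intrinsics apply), "R" (3x3) and "t" (3): a world point X has camera coordinates R X + t; the wrist camera has in their place "mount" (4x4, takes a point from camera to tool coordinates, whose origin is the TCP and whose axes are the flange's). Camera axes: x right, y down, z forward; pixel columns grow to the right and rows downward; lengths in m; the calibration is good to about 2 mm. A picture is of the moment at which its call begins: read the wrist's pose just before it. calibration takes no time and is no camera call.
- hand_in(): hands the job in; it is judged then, once.
The state is a dict: "t": time; "q": joint angles; "joint_vel": joint speeds; "joint_torque": joint torques, N m; "eef_pos": TCP position; "tool_rot": TCP orientation; "contact_force": force on the tool from outside, world axes, zero at the start; "torque": the same for the moment, N m; "gripper_width": opening from 0.0 (shut) to 1.0 (fully open); "grasp_force": force on a finger pad.
Only numpy, scipy, OpenCV 4.12 (cv2) and the standard library are available. Lean on these libraries where they do the work, as an engineer would, in place of code of your own. Each camera call takes 0.05 s, during which the arm holds its last target. There are 200 camera calls.

TASK

I want to slip a second card behind the recipe card on its stand: take the spring clip off its steel tab by squeezing its two handles together, carry it over, and lower its wide-open jaws astride the top edge of the card, near the middle, one jaw in front and one behind, lips about 15 mm below the edge. Finish while still holding it there squeezed open, with neither jaw touching the card: do not let it close and do not let go. Do not hit the card with the clip, push or tip the stand, or disturb the spice jar, tin and salt mill.

Things in the scene. Friction and masses are not known exactly. Their poses are not given: they have to be found in the camera images.
- clip_grip (a point): Grip point of the grey spring clip (60 g, 90 mm tall, handles up, jaws down): half-way between the round beads at its handle ends. z points up; x is the line along which the handles are squeezed together and the jaws part; y runs along the hinge pin. Beads 8 mm thick, 26 mm long along y; parked, 56 mm over both outsides along x. Jaw tips 82 mm below this point.
- clip_lever (a joint): Clip's opening angle: 0 clamped on the tab, 0.6 rad at the full-open stop. A spring closes it: squeezing the beads takes about 5 N at first, 10 N at the stop (a 15 to 30 N grip holds it there). At the stop: beads 29 mm over the outsides, jaw tips 27 mm apart inside, 36 mm outside, and 85 mm below the bead centres. Squeezed evenly, each lever turns half the angle.
- jaw_near (a point): Middle of the inner edge at the tip of one jaw (the clip's -x jaw); lip 26 mm long along the clip's y, 5 mm thick. Turns with that jaw.
- jaw_far (a point): The same point on the other jaw (the clip's +x jaw).
- rest: Fixed parking rest: wooden foot 90 x 60 x 14 mm (x, y, z) with an upright steel tab 4 mm thick (x), 50 mm long (y), top at 40 mm; the clip is parked on the tab, its jaw tips 18 mm above the table, its x axis along the rest's. Origin: centre of the underside.
- card_edge (a point): Middle of the top edge of the stiff recipe card, 135 mm above the table. The card is upright, 3 mm thick (along this point's x), 110 mm wide (along y), z up; it stands fixed in a loose wooden block 70 x 130 x 24 mm (0.8 kg).
- spice_jar_mid (a point): Bystander: glass spice jar with a cap, 45 mm across, 106 mm tall; point half-way up.
- tin_mid (a point): Bystander: small food tin, 57 mm across, 72 mm tall; point half-way up.
- salt_mill_mid (a point): Bystander: dark wooden salt mill, 58 mm across, 135 mm tall; point half-way up.
- stand: The card stand: wooden block 70 x 130 x 24 mm with the card in it. Origin: centre of its underside, straight below card_edge; same axes.
- clip: The clip: its -x lever, with the other hinged to it; clamped on the rest's tab at the start, held only by its spring. Origin on the hinge pin, 42 mm below the grip point; same axes.
There are look-alikes about, which are no part of the job. Several things look just like the stand: the one meant starts nearest to the robot's base.

How it is judged:
By the outcome, as a careful person would: the job done as asked, in the order asked, and still so for the second after the job is handed in, while the arm keeps its last pose, push and grip.
It also fails if it takes over 40 s, if anything falls off the work surface, if the arm or the gripper's body presses on something with over 40 N, if the wrist force passes 120 N, or if a joint passes its speed limit or range.

## Working session

There is one attempt and no reset: what is moved stays moved. The work goes in short steps, Python scripts to look and compute and a tool call to move; the robot and the scene stay as the last step left them, time stands still between calls to the robot, and variables do not carry over. Pictures are saved under pics/ and viewed, at most 10 in all, crops included, and the job is handed in when it is done.

Besides the shell and the picture viewer there is one more tool, called as a command line: name --argument value ..., lists and objects as JSON in quotes. drive_tool: Moves the arm, as the interface text tells. Its arguments: {"type":"object","properties":{"increments":{"type":"array","items":{"type":"object","properties":{"claw":{"type":"number"},"dx":{"type":"number"},"dy":{"type":"number"},"dz":{"type":"number"},"wx":{"type":"number"},"wy":{"type":"number"},"wz":{"type":"number"}}}},"newtons":{"type":"number"}},"required":["increments"]}

```bash
mkdir -p pics; ls; cat > h.py <<'E'
from station import *
import numpy as np, cv2
def look(name):
    p,d=read_camera(name); return p,d
def cloud(name,d,obs=None):
    c=calibration(name); K=np.array(c["intrinsics"]); k1=c["k1"]
    v,u=np.mgrid[0:400,0:640]
    D=np.array([k1,0,0,0],float)
    s=cv2.undistortPoints(np.stack([u.ravel(),v.ravel()],1).astype(np.float64)[:,None],K,D)[:,0]
    P=np.c_[s,np.ones(len(s))]*d.ravel()[:,None]
    if "R" in c: W=(P-np.array(c["t"]))@np.array(c["R"])
    else:
        M=np.array(c["mount"]); w,x,y,z=obs["tool_rot"]
        from scipy.spatial.transform import Rotation as Ro
        W=(P@M[:3,:3].T+M[:3,3])@Ro.from_quat([x,y,z,w]).as_matrix().T+obs["eef_pos"]
    W[d.ravel()==0]=np.nan
    return W.reshape(400,640,3)
E
python3 - <<'E'
from h import *
o=get_obs();print({k:np.round(v,3) for k,v in o.items()})
for n in("scene","top"):
    p,d=look(n); cv2.imwrite(f"pics/{n}0.png",p[:,:,::-1]); np.savez(f"{n}0.npz",p=p,d=d)
    c=calibration(n);print(n,c["k1"],np.round(c["R"],3).tolist(),np.round(c["t"],3)); 
print(calibration("wrist")["mount"]); 
try: print(finger_overhang)
except Exception as e: print(e)
E
```

```text
pics
{'t': np.float64(0.0), 'q': array([ 1.14 ,  0.478,  0.022,  1.556, -0.012,  1.109, -0.083]), 'joint_vel': array([ 0.   ,  0.001, -0.   ,  0.   ,  0.001, -0.001, -0.001]), 'joint_torque': array([ 0.0000e+00, -5.9644e+01,  1.6080e+00, -2.8119e+01,  1.3000e-02,
        1.0000e-02, -0.0000e+00]), 'eef_pos': array([ 0.214, -0.64 ,  0.255]), 'tool_rot': array([-0.001,  0.987,  0.161, -0.   ]), 'contact_force': array([-0.123,  0.047,  0.168]), 'torque': array([0.009, 0.019, 0.035]), 'grasp_force': np.float64(0.0), 'gripper_width': np.float64(0.997)}
scene -0.04735110919193511 [[-0.749, -0.663, 0.013], [-0.379, 0.412, -0.829], [0.544, -0.625, -0.559]] [0.437 0.372 0.811]
top -0.0658136729429561 [[-0.001, -1.0, -0.002], [-0.988, 0.001, -0.155], [0.155, 0.001, -0.988]] [-0.088  0.641  1.453]
[[-6.42168258e-04 -9.60269287e-01 -2.79074335e-01  7.18557025e-02]
 [ 9.99999771e-01 -6.76738700e-04  2.75312954e-05  1.15585297e-03]
 [-2.15297860e-04 -2.79074253e-01  9.60269501e-01 -1.16320309e-01]
 [ 0.00000000e+00  0.00000000e+00  0.00000000e+00  1.00000000e+00]]
0.025
```

View pics/scene0.png

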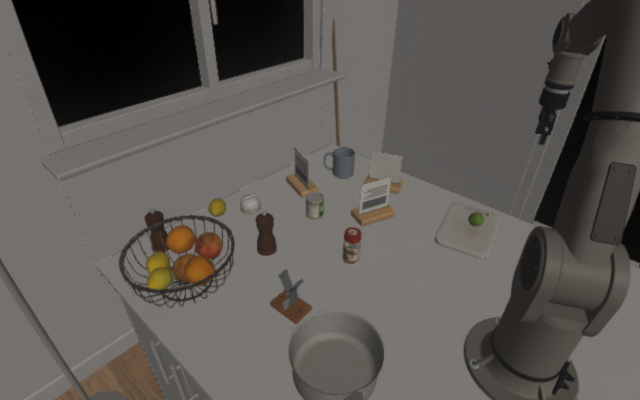

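View pics/top0.png

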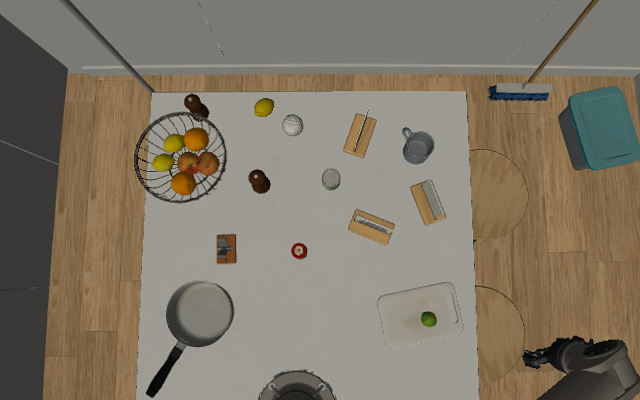

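Scene: the nearest stand is at top px (372,227), and the rest with the clip at (226,249). The jar is at (299,251), the tin at (331,179) and the mill at (259,181). There are look-alike stands at (427,202) and (360,134).

```bash
cat > m.py <<'E'
from h import *
T=np.load("top0.npz");S=np.load("scene0.npz")
Wt=cloud("top",T["d"]);Ws=cloud("scene",S["d"])
def crop(W,r): x0,x1,y0,y1=r; return W[y0:y1,x0:x1].reshape(-1,3)
def rect(P,t):
    r=cv2.minAreaRect((P[:,:2]*1000).astype(np.float32)); print(t,len(P),"c",np.round(r[0],1),"size",np.round(r[1],1),"ang",round(r[2],1),"z",np.round(np.nanpercentile(P[:,2],[1,10,50,90,99])*1000,1))
def sel(W,r,a,b):
    P=crop(W,r); return P[(P[:,2]>a)&(P[:,2]<b)]
print("table z",np.nanmedian(crop(Wt,(250,290,260,300))[:,2]),np.nanmedian(crop(Ws,(400,430,250,280))[:,2]))
for n,r,zs in [("stand",(340,402,200,250),[(.016,.03),(.06,.12),(.12,.145)]),("stand2",(408,450,172,230),[(.016,.03),(.12,.145)]),("stand3",(340,380,105,162),[(.016,.03),(.12,.145)]),("rest",(210,242,230,270),[(.008,.02),(.03,.06),(.06,.12)]),("jar",(285,315,235,265),[(.05,.098),(.098,.12)]),("tin",(315,347,162,195),[(.06,.08)]),("mill",(242,276,162,198),[(.03,.1),(.1,.15)])]:
    for z in zs:
        P=sel(Wt,r,*z)
        if len(P)>4: rect(P,"top "+n)
for n,r,zs in [("stand",(345,400,175,228),[(.016,.03),(.06,.12),(.12,.145)]),("rest",(265,318,265,325),[(.008,.02),(.03,.06),(.06,.12)]),("jar",(338,366,224,268),[(.02,.098),(.098,.12)]),("mill",(252,282,208,260),[(.03,.15)]),("tin",(303,328,190,222),[(.02,.08)])]:
    for z in zs:
        P=sel(Ws,r,*z)
        if len(P)>4: rect(P,"scene "+n)
a=S["p"][255:335,255:330][:,:,::-1];b=T["p"][225:275,195:260][:,:,::-1]
a=cv2.resize(a,None,fx=5,fy=5,interpolation=3);b=cv2.resize(b,None,fx=6,fy=6,interpolation=3)[:400,:390]
h=np.zeros((400,790,3),np.uint8);h[:a.shape[0],:375]=a;h[:b.shape[0],385:385+b.shape[1]]=b[:,:405]
cv2.imwrite("pics/clip.png",np.clip(h*1.6,0,255).astype(np.uint8))
E
python3 m.py
```

```text
table z -0.0006717557821291392 -0.0010695608854051802
top stand 733 c [ 545.2 -224.9] size [129.6  70.4] ang 67.9 z [16.6 18.6 22.9 27.4 29.7]
top stand 102 c [ 544.2 -223.6] size [108.4   2. ] ang 67.8 z [ 60.9  68.1  91.6 115.9 119.9]
top stand 62 c [ 545.3 -224.4] size [106.7   4. ] ang 68.0 z [120.5 126.3 132.7 136.3 140.7]
top stand2 564 c [ 621.5 -402.2] size [130.2  71.9] ang 20.6 z [16.7 18.6 23.  27.  29.7]
top stand2 85 c [ 621.7 -402.7] size [107.7   5.5] ang 20.2 z [120.2 122.1 131.  136.9 138.5]
top stand3 783 c [ 835.8 -192.8] size [ 70.1 131.8] ang 70.5 z [16.4 18.8 23.  27.1 29.2]
top stand3 44 c [ 836.3 -192.9] size [  3.4 109.1] ang 70.5 z [121.8 127.1 134.3 137.2 141.3]
top rest 328 c [475.3 221.1] size [ 68.8 113. ] ang 83.8 z [ 8.2  9.4 13.4 17.7 19.5]
top rest 33 c [478.7 221. ] size [12.1 47.5] ang 1.6 z [31.8 32.8 45.9 59.2 59.7]
top rest 155 c [478.  217.2] size [55.9 27. ] ang 2.5 z [ 60.2  62.3  83.1 103.2 106.8]
top jar 22 c [466.7  -7.5] size [40.9 44.5] ang 5.7 z [59.4 63.1 90.3 96.3 97.6]
top jar 188 c [468.7  -7.5] size [41.1 42.4] ang 45.2 z [ 99.5 10
[... 483 characters left out ...]
c [ 544.3 -224.8] size [111.    7.5] ang 68.6 z [120.2 121.5 127.6 133.5 135.2]
scene rest 583 c [479.  220.8] size [90.8 61.1] ang 2.0 z [ 8.6 11.4 14.  16.  18.6]
scene rest 128 c [435.  240.4] size [ 43.7 118.3] ang 66.7 z [30.5 33.3 42.  57.8 59.8]
scene rest 392 c [437.9 236.2] size [ 49.2 145.1] ang 63.4 z [ 60.7  63.8  82.2 101.4 104. ]
scene jar 374 c [462.5   2.4] size [46.7 28.8] ang 35.7 z [20.7 28.  61.1 90.8 97. ]
scene jar 166 c [469.8  -6.8] size [40.2 46.5] ang 36.8 z [ 98.6 101.9 105.3 107.2 108.3]
scene mill 555 c [676.  121.7] size [51.6 42.3] ang 39.5 z [ 30.7  38.5  88.8 121.2 133. ]
scene tin 392 c [ 722.1 -129.1] size [ 56.  149.8] ang 48.8 z [20.5 24.  59.  69.5 73.1]
```

View pics/clip.png

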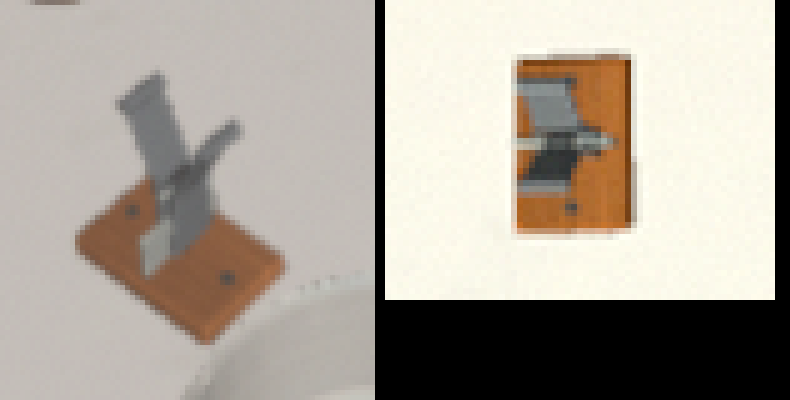

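The clip's grip point is near (0.478, 0.217) with its x axis about 2° from world x. The card edge is at (0.545, -0.2245) with its normal at -22°. Sizes match the given ones. Next I'll work out the approach rows.

```bash
cat >> h.py <<'E'
from scipy.spatial.transform import Rotation as Ro
def tool():
    o=get_obs(); w,x,y,z=o["tool_rot"]; return np.array(o["eef_pos"]),Ro.from_quat([x,y,z,w])
def goal_R(yaw_y_deg): # pointing down, tool y at this world angle
    a=np.radians(yaw_y_deg); y=np.array([np.cos(a),np.sin(a),0]); z=np.array([0,0,-1.]); return Ro.from_matrix(np.c_[np.cross(y,z),y,z])
def rows(pts,start=None): # pts: list of (x,y,z,yaw)
    p,R=start or tool()
    for q in pts:
        G=goal_R(q[3]); d=R.inv().apply(np.array(q[:3])-p); w=np.degrees((R.inv()*G).as_rotvec())
        print(np.round(d*1000,1).tolist(),np.round(w,2).tolist()); p,R=np.array(q[:3]),G
E
python3 - <<'E'
from h import *
p,_=tool();a0=np.arctan2(p[1],p[0]);r0=np.hypot(*p[:2]);c=(0.478,0.217);a1=np.arctan2(c[1],c[0]);r1=np.hypot(*c)
pts=[]
for i in range(1,21):
    s=i/20;a=a0+s*(a1-a0);r=r0+s*(r1-r0);pts.append((r*np.cos(a),r*np.sin(a),.255-.0*s,-71.5+73.5*s))
rows(pts)
E
```

```text
[55.8, -9.8, 0.4] [-0.1, 0.0, -3.68]
[54.9, -10.9, 0.0] [0.0, 0.0, -3.68]
[54.1, -11.9, 0.0] [0.0, 0.0, -3.67]
[53.2, -12.9, 0.0] [0.0, 0.0, -3.68]
[52.3, -13.8, 0.0] [0.0, 0.0, -3.67]
[51.4, -14.8, 0.0] [0.0, 0.0, -3.67]
[50.5, -15.7, 0.0] [0.0, 0.0, -3.67]
[49.6, -16.6, 0.0] [0.0, 0.0, -3.68]
[48.7, -17.4, 0.0] [0.0, 0.0, -3.68]
[47.7, -18.2, 0.0] [0.0, 0.0, -3.67]
[46.7, -19.0, 0.0] [0.0, 0.0, -3.68]
[45.7, -19.7, 0.0] [0.0, 0.0, -3.67]
[44.7, -20.5, 0.0] [0.0, 0.0, -3.67]
[43.7, -21.2, 0.0] [0.0, 0.0, -3.67]
[42.7, -21.8, 0.0] [0.0, 0.0, -3.68]
[41.7, -22.4, 0.0] [0.0, 0.0, -3.67]
[40.7, -23.0, 0.0] [0.0, 0.0, -3.67]
[39.6, -23.6, 0.0] [0.0, 0.0, -3.68]
[38.6, -24.1, 0.0] [0.0, 0.0, -3.67]
[37.5, -24.6, 0.0] [0.0, 0.0, -3.68]
```

drive_tool --increments '[{"dx":0.03,"dy":-0.005,"wz":-2,"claw":0.085},{"dx":0.055,"dy":-0.01,"wz":-3.7},{"dx":0.054,"dy":-0.012,"wz":-3.7},{"dx":0.053,"dy":-0.013,"wz":-3.7},{"dx":0.052,"dy":-0.014,"wz":-3.7},{"dx":0.051,"dy":-0.015,"wz":-3.7},{"dx":0.05,"dy":-0.016,"wz":-3.7},{"dx":0.05,"dy":-0.017,"wz":-3.7},{"dx":0.049,"dy":-0.017,"wz":-3.7},{"dx":0.048,"dy":-0.018,"wz":-3.7},{"dx":0.047,"dy":-0.019,"wz":-3.7},{"dx":0.046,"dy":-0.02,"wz":-3.7},{"dx":0.045,"dy":-0.02,"wz":-3.7},{"dx":0.044,"dy":-0.021,"wz":-3.7},{"dx":0.043,"dy":-0.022,"wz":-3.7},{"dx":0.042,"dy":-0.022,"wz":-3.7},{"dx":0.041,"dy":-0.023,"wz":-3.7},{"dx":0.04,"dy":-0.024,"wz":-3.7},{"dx":0.039,"dy":-0.024,"wz":-3.7},{"dx":0.03,"dy":-0.02,"wz":-3}]'

```text
schema error: expected keys claw, dx, dy, dz, wx, wy, wz
```

```bash
python3 - <<'E'
from h import *
rows([(.478,.217,.25,2)])
E
```

```text
[522.2, -728.6, 6.6] [-0.09, -0.06, -73.5]
```

drive_tool --increments '[{"dx":0.03,"dy":-0.005,"dz":0,"wx":0,"wy":0,"wz":-2,"claw":0.085},{"dx":0.055,"dy":-0.01,"dz":0,"wx":0,"wy":0,"wz":-3.7,"claw":0.085},{"dx":0.054,"dy":-0.012,"dz":0,"wx":0,"wy":0,"wz":-3.7,"claw":0.085},{"dx":0.053,"dy":-0.013,"dz":0,"wx":0,"wy":0,"wz":-3.7,"claw":0.085},{"dx":0.052,"dy":-0.014,"dz":0,"wx":0,"wy":0,"wz":-3.7,"claw":0.085},{"dx":0.051,"dy":-0.015,"dz":0,"wx":0,"wy":0,"wz":-3.7,"claw":0.085},{"dx":0.05,"dy":-0.016,"dz":0,"wx":0,"wy":0,"wz":-3.7,"claw":0.085},{"dx":0.05,"dy":-0.017,"dz":0,"wx":0,"wy":0,"wz":-3.7,"claw":0.085},{"dx":0.049,"dy":-0.017,"dz":0,"wx":0,"wy":0,"wz":-3.7,"claw":0.085},{"dx":0.048,"dy":-0.018,"dz":0,"wx":0,"wy":0,"wz":-3.7,"claw":0.085},{"dx":0.047,"dy":-0.019,"dz":0,"wx":0,"wy":0,"wz":-3.7,"claw":0.085},{"dx":0.046,"dy":-0.02,"dz":0,"wx":0,"wy":0,"wz":-3.7,"claw":0.085},{"dx":0.045,"dy":-0.02,"dz":0,"wx":0,"wy":0,"wz":-3.7,"claw":0.085},{"dx":0.044,"dy":-0.021,"dz":0,"wx":0,"wy":0,"wz":-3.7,"claw":0.085},{"dx":0.043,"dy":-0.022,"dz":0,"wx":0,"wy":0,"wz":-3.7,"claw":0.085},{"dx":0.042,"dy":-0.022,"dz":0,"wx":0,"wy":0,"wz":-3.7,"claw":0.085},{"dx":0.041,"dy":-0.023,"dz":0,"wx":0,"wy":0,"wz":-3.7,"claw":0.085},{"dx":0.04,"dy":-0.024,"dz":0,"wx":0,"wy":0,"wz":-3.7,"claw":0.085},{"dx":0.039,"dy":-0.024,"dz":0,"wx":0,"wy":0,"wz":-3.7,"claw":0.085},{"dx":0.03,"dy":-0.02,"dz":0,"wx":0,"wy":0,"wz":-3,"claw":0.085}]'

```text
t: 2.6
eef_pos: [0.4792, 0.1949, 0.2564]
tool_rot: [-0.0, 0.704, 0.71, 0.0]
contact_force: [0.8, -0.2, 0.4]
gripper_width: 0.997
grasp_force: 0.0
```

```bash
python3 - <<'E'
from h import *
rows([(.478,.217,.25,2)]);print(get_obs()["q"])
E
```

```text
[22.1, -1.0, 6.4] [-0.01, -0.04, -1.57]
[-9.76126556e-04  2.73004873e-01 -5.95135876e-01  1.89682819e+00
  1.77123671e-01  1.02366260e+00 -6.63982525e-01]
```

drive_tool --increments '[{"dx":0.022,"dy":-0.001,"dz":0.006,"wx":0,"wy":0,"wz":-1.6,"claw":0.085},{"dx":0,"dy":0,"dz":0,"wx":0,"wy":0,"wz":0,"claw":0.085},{"dx":0,"dy":0,"dz":0,"wx":0,"wy":0,"wz":0,"claw":0.085}]'

```text
t: 2.98
eef_pos: [0.4807, 0.2124, 0.2499]
tool_rot: [0.0, 0.697, 0.717, -0.0]
contact_force: [-0.8, -0.1, -0.0]
gripper_width: 0.995
grasp_force: 0.0
```

```bash
python3 - <<'E'
from h import *
o=get_obs();p,d=look("wrist");cv2.imwrite("pics/w1.png",p[:,:,::-1]);np.savez("w1.npz",p=p,d=d)
W=cloud("wrist",d,o).reshape(-1,3)
print(o["eef_pos"],o["tool_rot"])
def rect(P,t):
    r=cv2.minAreaRect((P[:,:2]*1000).astype(np.float32)); print(t,len(P),np.round(r[0],1),np.round(r[1],1),round(r[2],1),np.round(np.percentile(P[:,2],[1,50,99])*1000,1))
near=(abs(W[:,0]-.478)<.06)&(abs(W[:,1]-.217)<.05)
for a,b in [(.009,.018),(.03,.045),(.045,.07),(.08,.12),(.094,.112)]:
    P=W[near&(W[:,2]>a)&(W[:,2]<b)]
    if len(P)>5: rect(P,(a,b))
E
```

```text
[0.48068555 0.21240054 0.24986578] [ 1.32108134e-04  6.97290064e-01  7.16788910e-01 -4.55110375e-04]
(0.009, 0.018) 1917 [480.1 220.2] [89.4 59. ] 1.5 [ 9.9 12.6 14.6]
(0.03, 0.045) 76 [481.7 220.1] [13.1 48.9] 12.2 [30.6 38.3 44.1]
(0.045, 0.07) 397 [480.2 216.3] [20.8 29. ] 0.3 [51.6 61.1 69.5]
(0.08, 0.12) 742 [480.2 216. ] [56.  26.2] 2.1 [ 80.3 100.1 103.7]
(0.094, 0.112) 431 [480.2 216. ] [56.  26.2] 2.1 [ 94.2 101.8 103.9]
```

View pics/w1.png

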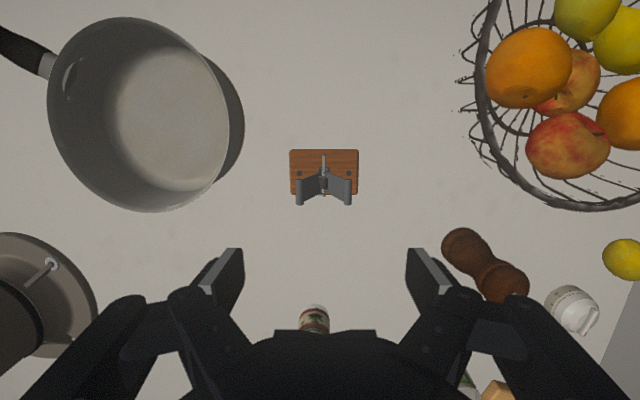

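Wrist view: the rest is at px (323,175), the beads at (298,198) and (350,198), and the mill and jar sit well clear of the fingers. The clip measures (0.480, 0.216), yaw 2.1°, bead span 56 x 26 mm. I'll use the pads in the same picture to check the wrist camera's bias.

```bash
python3 - <<'E'
from h import *
o=get_obs();d=np.load("w1.npz")["d"]
p,R=tool();W=cloud("wrist",d,o);T=R.inv().apply(W.reshape(-1,3)-p)*1000
m=(T[:,2]<22)&(T[:,2]>-12)&(abs(T[:,0])<14)&(abs(T[:,1])<70)
for s in(-1,1):
    P=T[m&(np.sign(T[:,1])==s)];print(s,len(P),np.round(np.percentile(P,[1,50,99],axis=0),1).tolist())
rows([(.4797,.2163,.175,2),(.4797,.2163,.102,2)])
E
```

```text
-1 1211 [[-11.3, -54.6, -11.8], [5.7, -41.3, -2.0], [10.8, -40.7, 12.5]]
1 1192 [[-11.6, 43.2, -11.8], [5.7, 44.0, -2.5], [10.7, 57.1, 12.7]]
[4.3, -0.9, 75.0] [-0.02, 0.04, -0.46]
[0.0, 0.0, 73.0] [0.0, 0.0, 0.0]
```

drive_tool --increments '[{"dx":0.004,"dy":-0.0017,"dz":0.025,"wx":0,"wy":0,"wz":-0.5,"claw":0.085},{"dx":0,"dy":0,"dz":0.04,"wx":0,"wy":0,"wz":0,"claw":0.085},{"dx":0,"dy":0,"dz":0.03,"wx":0,"wy":0,"wz":0,"claw":0.08},{"dx":0,"dy":0,"dz":0.025,"wx":0,"wy":0,"wz":0,"claw":0.07},{"dx":0,"dy":0,"dz":0.017,"wx":0,"wy":0,"wz":0,"claw":0.066},{"dx":0,"dy":0,"dz":0.01,"wx":0,"wy":0,"wz":0,"claw":0.064},{"dx":0,"dy":0,"dz":0,"wx":0,"wy":0,"wz":0,"claw":0.064},{"dx":0,"dy":0,"dz":0,"wx":0,"wy":0,"wz":0,"claw":0.064}]' --newtons 25

```text
t: 4.03
eef_pos: [0.4787, 0.2178, 0.1041]
tool_rot: [0.0, 0.694, 0.72, 0.001]
contact_force: [-0.3, 0.7, -0.6]
gripper_width: 0.748
grasp_force: 0.0
```

```bash
cat > c.py <<'E'
from h import *
import sys
o=get_obs();pic,d=look("wrist");np.savez(sys.argv[1]+".npz",p=pic,d=d);cv2.imwrite("pics/"+sys.argv[1]+".png",pic[:,:,::-1])
p,R=tool();T=R.inv().apply(cloud("wrist",d,o).reshape(-1,3)-p)*1000
print(p,o["tool_rot"],o["gripper_width"],o["grasp_force"],o["contact_force"])
for n,lo,hi,lim in [("pads/beads z -12..24",-12,24,60),("z 30..60",30,60,40),("z 60..100",60,100,40)]:
    P=T[(T[:,2]>lo)&(T[:,2]<hi)&(abs(T[:,0])<18)&(abs(T[:,1])<lim)]
    if len(P): print(n,len(P),np.round(np.percentile(P,[1,50,99],axis=0),1).tolist()); print(np.histogram(P[:,1],np.arange(-48,50,3))[0].tolist())
E
python3 c.py w2
```

```text
[0.47871843 0.21783173 0.10414015] [2.92814979e-04 6.93504442e-01 7.20452012e-01 6.33221526e-04] 0.7483858395821739 0.0 [-0.26299207  0.74355886 -0.63580912]
pads/beads z -12..24 5564 [[-13.6, -43.1, -11.4], [3.2, 16.0, 3.4], [10.9, 45.6, 23.4]]
[0, 106, 116, 70, 179, 799, 0, 189, 319, 458, 314, 213, 0, 0, 0, 0, 0, 0, 0, 0, 0, 194, 320, 465, 327, 200, 15, 833, 172, 61, 128, 86]
z 30..60 1636 [[-14.7, -10.0, 30.3], [0.1, 1.5, 42.4], [12.1, 13.1, 57.1]]
[0, 0, 0, 0, 0, 0, 0, 0, 0, 0, 0, 0, 91, 206, 237, 166, 224, 185, 215, 210, 102, 0, 0, 0, 0, 0, 0, 0, 0, 0, 0, 0]
z 60..100 3650 [[-17.2, -39.4, 65.1], [4.0, -1.6, 91.3], [17.6, 39.3, 92.8]]
[0, 0, 59, 158, 166, 154, 167, 165, 164, 151, 143, 134, 122, 115, 81, 101, 75, 87, 82, 109, 122, 133, 146, 150, 162, 164, 165, 159, 164, 52, 0, 0]
```

View pics/w2.png

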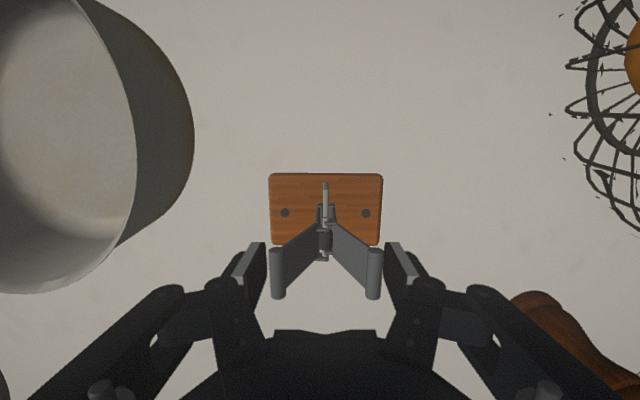

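The beads (px 278 and 373) sit between the pads (px 255 and 395), nearly centred. I'll check finely before squeezing.

```bash
python3 - <<'E'
from h import *
d=np.load("w2.npz")["d"];o=get_obs();p,R=tool();T=R.inv().apply(cloud("wrist",d,o).reshape(-1,3)-p)*1000
for n,a,b in [("Lpad",-35,-30),("Lbead",-29.5,-15),("Rbead",15,30.3),("Rpad",31,36)]:
    P=T[(T[:,2]>-12)&(T[:,2]<12)&(abs(T[:,0])<18)&(T[:,1]>a)&(T[:,1]<b)];print(n,len(P),np.round(np.percentile(P,[0.5,50,99.5],axis=0),1).tolist())
E
```

```text
Lpad 751 [[-11.4, -34.9, -11.9], [3.8, -30.8, -1.8], [10.6, -30.2, 11.6]]
Lbead 949 [[-14.1, -26.2, 0.1], [0.3, -21.3, 2.4], [11.5, -17.8, 11.8]]
Rbead 957 [[-14.5, 21.0, 0.2], [-0.2, 24.5, 2.5], [11.1, 29.3, 11.9]]
Rpad 695 [[-11.9, 32.9, -11.9], [2.1, 33.4, -1.5], [10.5, 36.0, 11.9]]
```

drive_tool --increments '[{"dx":-0.001,"dy":0,"dz":0,"wx":0,"wy":0,"wz":0,"claw":0.06},{"dx":0,"dy":0,"dz":0,"wx":0,"wy":0,"wz":0,"claw":0.0565},{"dx":0,"dy":0,"dz":-0.001,"wx":0,"wy":0,"wz":0,"claw":0.053},{"dx":0,"dy":0,"dz":-0.001,"wx":0,"wy":0,"wz":0,"claw":0.05},{"dx":0,"dy":0,"dz":-0.001,"wx":0,"wy":0,"wz":0,"claw":0.047},{"dx":0,"dy":0,"dz":-0.001,"wx":0,"wy":0,"wz":0,"claw":0.043},{"dx":0,"dy":0,"dz":-0.001,"wx":0,"wy":0,"wz":0,"claw":0.039},{"dx":0,"dy":0,"dz":-0.001,"wx":0,"wy":0,"wz":0,"claw":0.035},{"dx":0,"dy":0,"dz":-0.001,"wx":0,"wy":0,"wz":0,"claw":0.031},{"dx":0,"dy":0,"dz":0,"wx":0,"wy":0,"wz":0,"claw":0.027},{"dx":0,"dy":0,"dz":0,"wx":0,"wy":0,"wz":0,"claw":0.025},{"dx":0,"dy":0,"dz":0,"wx":0,"wy":0,"wz":0,"claw":0.025}]' --newtons 25

```text
t: 5.58
eef_pos: [0.4781, 0.2165, 0.1102]
tool_rot: [-0.0, 0.693, 0.721, -0.0]
contact_force: [-0.3, -0.0, -1.2]
gripper_width: 0.323
grasp_force: 24.6
```

```bash
python3 c.py w3
```

```text
[0.47814861 0.21649902 0.11026191] [-4.40241813e-06  6.93432626e-01  7.20521471e-01 -5.96495227e-05] 0.32293504852502036 24.63313579559326 [-0.26245127 -0.0201537  -1.1636333 ]
pads/beads z -12..24 3645 [[-12.6, -25.5, -11.8], [6.1, 7.6, 6.3], [12.5, 27.8, 21.5]]
[0, 0, 0, 0, 0, 0, 0, 97, 135, 98, 215, 558, 305, 354, 59, 0, 0, 0, 138, 350, 332, 508, 202, 86, 138, 70, 0, 0, 0, 0, 0, 0]
z 30..60 1007 [[-13.2, -6.0, 30.7], [2.7, 1.5, 51.8], [13.9, 9.6, 59.4]]
[0, 0, 0, 0, 0, 0, 0, 0, 0, 0, 0, 0, 0, 11, 216, 155, 212, 144, 242, 27, 0, 0, 0, 0, 0, 0, 0, 0, 0, 0, 0, 0]
z 60..100 3513 [[-17.6, -39.2, 63.7], [4.6, -2.5, 97.3], [17.5, 39.2, 98.9]]
[0, 0, 48, 153, 156, 147, 160, 156, 148, 159, 132, 134, 137, 126, 96, 101, 43, 52, 87, 112, 145, 144, 124, 139, 152, 155, 154, 153, 151, 49, 0, 0]
```

View pics/w3.png

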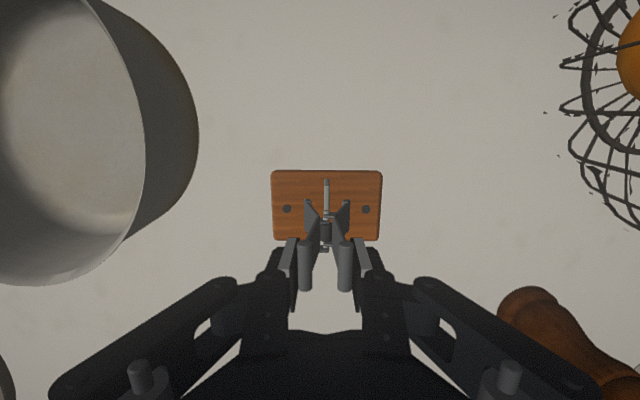

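The beads are squeezed to the stop (px 305 and 345, 24.6 N, opening about 28 mm), and the jaws are open and symmetric around the tab. Lifting straight up now.

drive_tool --increments '[{"dx":0,"dy":0,"dz":-0.006,"wx":0,"wy":0,"wz":0,"claw":0.025},{"dx":0,"dy":0,"dz":-0.012,"wx":0,"wy":0,"wz":0,"claw":0.025},{"dx":0,"dy":0,"dz":-0.02,"wx":0,"wy":0,"wz":0,"claw":0.025},{"dx":0,"dy":0,"dz":-0.025,"wx":0,"wy":0,"wz":0,"claw":0.025},{"dx":0,"dy":0,"dz":-0.03,"wx":0,"wy":0,"wz":0,"claw":0.025},{"dx":0,"dy":0,"dz":-0.03,"wx":0,"wy":0,"wz":0,"claw":0.025},{"dx":0,"dy":0,"dz":-0.025,"wx":0,"wy":0,"wz":0,"claw":0.025},{"dx":0,"dy":0,"dz":-0.015,"wx":0,"wy":0,"wz":0,"claw":0.025},{"dx":0,"dy":0,"dz":-0.007,"wx":0,"wy":0,"wz":0,"claw":0.025},{"dx":0,"dy":0,"dz":0,"wx":0,"wy":0,"wz":0,"claw":0.025},{"dx":0,"dy":0,"dz":0,"wx":0,"wy":0,"wz":0,"claw":0.025}]' --newtons 25

```text
t: 7.0
eef_pos: [0.4778, 0.2163, 0.2794]
tool_rot: [-0.0, 0.693, 0.721, -0.001]
contact_force: [-0.3, -0.5, -0.7]
gripper_width: 0.327
grasp_force: 24.7
```

```bash
python3 c.py w4; python3 - <<'E'
from h import *
p,R=tool();print(get_obs()["q"])
def at(n):
    pic,d=look(n);W=cloud(n,d);np.savez(n+"4.npz",p=pic,d=d)
    T=R.inv().apply(W.reshape(-1,3)-p)*1000
    m=(abs(T[:,0])<22)&(abs(T[:,1])<30)&(T[:,2]>25)&(T[:,2]<130)
    P=T[m];print(n,len(P),np.round(np.percentile(P,[1,50,99],axis=0),1).tolist() if len(P) else "")
    for lo in range(25,115,10):
        Q=P[(P[:,2]>=lo)&(P[:,2]<lo+10)]
        if len(Q)>2: print(lo,len(Q),np.round(np.percentile(Q,[2,98],axis=0),1).tolist())
    return pic
s=at("scene");cam=calibration("scene")
u,_=cv2.projectPoints(p[None]-[0,0,.05],cv2.Rodrigues(np.array(cam["R"]))[0],np.array(cam["t"]),np.array(cam["intrinsics"]),np.array([cam["k1"],0,0,0.]));x,y=u.ravel().astype(int)
print(x,y);c=s[max(0,y-50):y+50,max(0,x-60):x+60][:,:,::-1];cv2.imwrite("pics/s4.png",np.clip(cv2.resize(c,None,fx=6,fy=6,interpolation=2)*1.5,0,255).astype(np.uint8))
E
```

```text
[0.47776912 0.21628628 0.27937103] [-3.35584041e-04  6.93403663e-01  7.20548875e-01 -7.52300873e-04] 0.3272900371892445 24.690157771110535 [-0.3033755  -0.53928245 -0.74966925]
pads/beads z -12..24 3675 [[-12.7, -25.5, -11.9], [6.1, 7.6, 6.2], [12.5, 27.7, 21.8]]
[0, 0, 0, 0, 0, 0, 0, 97, 136, 102, 214, 562, 300, 359, 65, 0, 0, 0, 137, 350, 339, 514, 210, 87, 135, 68, 0, 0, 0, 0, 0, 0]
z 30..60 1004 [[-13.4, -6.1, 30.6], [2.7, 1.8, 51.9], [13.9, 9.8, 59.3]]
[0, 0, 0, 0, 0, 0, 0, 0, 0, 0, 0, 0, 0, 12, 212, 152, 212, 143, 245, 28, 0, 0, 0, 0, 0, 0, 0, 0, 0, 0, 0, 0]
z 60..100 615 [[-12.2, -15.2, 60.7], [5.0, 11.1, 79.4], [12.3, 20.6, 92.2]]
[0, 0, 0, 0, 0, 0, 0, 0, 0, 0, 18, 102, 108, 55, 7, 3, 0, 0, 0, 37, 86, 111, 88, 0, 0, 0, 0, 0, 0, 0, 0, 0]
[-0.02066282  0.26554773 -0.61768244  1.85216324  0.17278068  1.07915319
 -0.66569644]
scene 340 [[-11.0, -17.6, 25.6], [4.8, -6.6, 62.6], [14.0, 16.3, 93.3]]
25 37 [[-1.8, -19.4, 25.2], [12.4, 9.6, 34.5]]
35 42 [[-8.9, -8.0, 35.8], [11.8, 8.0, 44.9]]
45 55 [[-9.6, -7.7, 46.0], [13.8, 8.8, 54.6]]
55 47 [[-11.0, -9.0, 55.2], [14.4, 8.1, 64.7]]
65 47 [[-10.5, -12.1, 65.2], [12.3, 11.8, 75.0]]
75 58 [[-10.3, -15.6, 75.1], [13.3, 15.5, 84.9]]
85 54 [[-10.9, -17.9, 85.4], [13.4, 17.7, 93.6]]
289 235
```

View pics/s4.png

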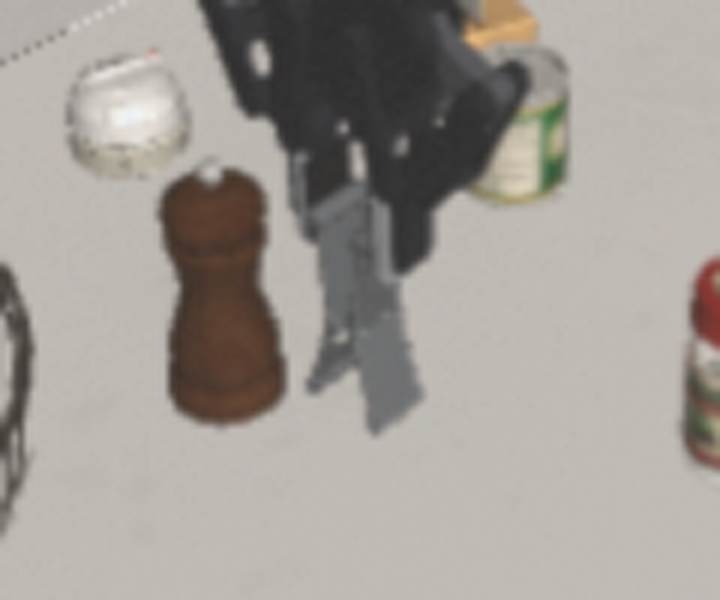

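The clip hangs straight: jaws symmetric (±17.8 mm outside) and tips about 92.5 mm below the TCP. At z=0.28 it clears every item on the way to the card.

```bash
python3 - <<'E'
from h import *
p,_=tool();s=np.array([*p,2.2]);g=np.array([.5446,-.2245,.28,-22.]);n=12
f=np.array([.3,.7]+[1]*8+[.7,.3]);f=np.cumsum(f)/f.sum()
rows([tuple(s+(g-s)*i) for i in f])
E
```

```text
[-13.3, 1.5, -0.0] [-0.09, 0.03, 0.73]
[-31.0, 3.9, -0.0] [0.0, 0.0, 1.69]
[-44.1, 6.8, -0.1] [0.0, 0.0, 2.42]
[-43.7, 8.7, -0.1] [0.0, 0.0, 2.42]
[-43.3, 10.5, -0.1] [0.0, 0.0, 2.42]
[-42.8, 12.4, -0.1] [0.0, 0.0, 2.42]
[-42.3, 14.2, -0.1] [0.0, 0.0, 2.42]
[-41.6, 15.9, -0.1] [0.0, 0.0, 2.42]
[-40.9, 17.7, -0.1] [0.0, 0.0, 2.42]
[-40.1, 19.4, -0.1] [0.0, 0.0, 2.42]
[-27.5, 14.7, -0.0] [0.0, 0.0, 1.69]
[-11.6, 6.7, -0.0] [0.0, 0.0, 0.73]
```

drive_tool --increments '[{"dx":-0.013,"dy":0.0015,"dz":0,"wx":0,"wy":0,"wz":0.7,"claw":0.025},{"dx":-0.031,"dy":0.004,"dz":0,"wx":0,"wy":0,"wz":1.7,"claw":0.025},{"dx":-0.044,"dy":0.007,"dz":0,"wx":0,"wy":0,"wz":2.4,"claw":0.025},{"dx":-0.044,"dy":0.009,"dz":0,"wx":0,"wy":0,"wz":2.4,"claw":0.025},{"dx":-0.043,"dy":0.01,"dz":0,"wx":0,"wy":0,"wz":2.4,"claw":0.025},{"dx":-0.043,"dy":0.012,"dz":0,"wx":0,"wy":0,"wz":2.4,"claw":0.025},{"dx":-0.042,"dy":0.014,"dz":0,"wx":0,"wy":0,"wz":2.4,"claw":0.025},{"dx":-0.042,"dy":0.016,"dz":0,"wx":0,"wy":0,"wz":2.4,"claw":0.025},{"dx":-0.041,"dy":0.018,"dz":0,"wx":0,"wy":0,"wz":2.4,"claw":0.025},{"dx":-0.04,"dy":0.019,"dz":0,"wx":0,"wy":0,"wz":2.4,"claw":0.025},{"dx":-0.027,"dy":0.015,"dz":0,"wx":0,"wy":0,"wz":1.7,"claw":0.025},{"dx":-0.012,"dy":0.007,"dz":0,"wx":0,"wy":0,"wz":0.7,"claw":0.025},{"dx":0,"dy":0,"dz":0,"wx":0,"wy":0,"wz":0,"claw":0.025},{"dx":0,"dy":0,"dz":0,"wx":0,"wy":0,"wz":0,"claw":0.025}]' --newtons 25

```text
t: 8.85
eef_pos: [0.5459, -0.2219, 0.2803]
tool_rot: [-0.0, 0.827, 0.562, 0.0]
contact_force: [-1.3, 0.3, 0.1]
gripper_width: 0.328
grasp_force: 24.7
```

```bash
cat > e.py <<'E'
from h import *
import sys
t=sys.argv[1];o=get_obs();p,R=tool();print(o["t"],p,o["gripper_width"],o["grasp_force"],np.round(o["contact_force"],2),np.round(o["q"],2))
rows([(.5446,-.2245,.2125,-22)])
for n in("wrist","scene"):
    pic,d=look(n);W=cloud(n,d,o).reshape(-1,3);cv2.imwrite(f"pics/{n}{t}.png",pic[:,:,::-1]);np.savez(f"{n}{t}.npz",p=pic,d=d)
    T=R.inv().apply(W-p)*1000
    near=(np.hypot(W[:,0]-.5446,W[:,1]+.2245)<.075)
    for nm,m in [("card",near&(W[:,2]>.04)&(W[:,2]<.138)&(abs(T[:,1])<9)),("jaws",(abs(T[:,0])<20)&(abs(T[:,1])<25)&(abs(T[:,1])>4)&(T[:,2]>65)&(T[:,2]<105))]:
        P=T[m]
        if len(P)>5: print(n,nm,len(P),"tool mm",np.round(np.percentile(P,[1,50,99],axis=0),1).tolist(),"fit dy/dx deg",round(np.degrees(np.arctan(np.polyfit(P[:,0],P[:,1],1)[0])),1))
E
python3 e.py 5
```

```text
8.85 [ 0.54592785 -0.22189425  0.280335  ] 0.3278727833185321 24.699840545654297 [-1.26  0.29  0.13] [ 0.52  0.33 -0.3   1.72  0.11  1.1  -0.19]
[-3.0, -0.2, 67.8] [-0.02, -0.05, 0.35]
wrist card 232 tool mm [[-17.6, 0.8, 145.3], [21.2, 2.8, 147.0], [51.6, 4.7, 223.0]] fit dy/dx deg 0.7
wrist jaws 563 tool mm [[-11.2, -15.0, 65.3], [4.8, 12.5, 80.3], [12.9, 20.9, 92.5]] fit dy/dx deg -5.6
scene card 723 tool mm [[-57.5, -4.2, 146.0], [-1.2, -0.1, 190.8], [51.1, 3.7, 238.8]] fit dy/dx deg 0.5
scene jaws 104 tool mm [[-12.8, -18.3, 65.2], [2.3, -10.8, 80.6], [13.8, 16.6, 92.7]] fit dy/dx deg 27.4
```

View pics/wrist5.png

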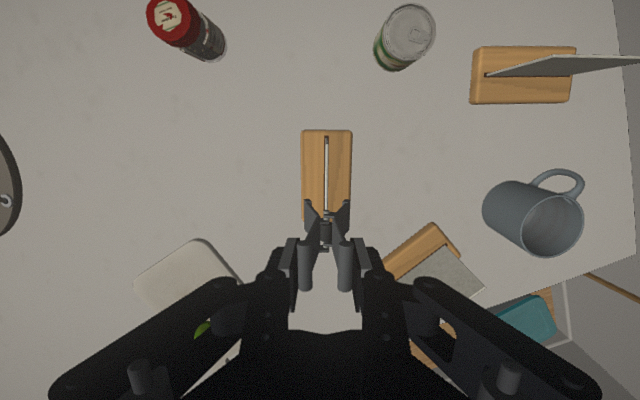

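Wrist view: the slotted block with the card edge-on (px 327, rows 137-215) is centred between the jaw tips (px 308 and 345). The offset is under 1 mm and the yaw is within 0.5°. Lowering.

drive_tool --increments '[{"dx":-0.003,"dy":0,"dz":0.005,"wx":0,"wy":0,"wz":0.4,"claw":0.025},{"dx":0,"dy":0,"dz":0.012,"wx":0,"wy":0,"wz":0,"claw":0.025},{"dx":0,"dy":0,"dz":0.013,"wx":0,"wy":0,"wz":0,"claw":0.025},{"dx":0,"dy":0,"dz":0.01,"wx":0,"wy":0,"wz":0,"claw":0.025},{"dx":0,"dy":0,"dz":0.008,"wx":0,"wy":0,"wz":0,"claw":0.025},{"dx":0,"dy":0,"dz":0.008,"wx":0,"wy":0,"wz":0,"claw":0.025},{"dx":0,"dy":0,"dz":0.007,"wx":0,"wy":0,"wz":0,"claw":0.025},{"dx":0,"dy":0,"dz":0.005,"wx":0,"wy":0,"wz":0,"claw":0.025},{"dx":0,"dy":0,"dz":0,"wx":0,"wy":0,"wz":0,"claw":0.025},{"dx":0,"dy":0,"dz":0,"wx":0,"wy":0,"wz":0,"claw":0.025},{"dx":0,"dy":0,"dz":0,"wx":0,"wy":0,"wz":0,"claw":0.025}]' --newtons 25

```text
t: 10.32
eef_pos: [0.5448, -0.2268, 0.2126]
tool_rot: [0.0, 0.83, 0.558, 0.0]
contact_force: [0.1, 1.0, -1.1]
gripper_width: 0.323
grasp_force: 24.7
```

```bash
python3 e.py 6; python3 -c "
import cv2
a=cv2.imread('pics/scene6.png')[140:240,310:440];b=cv2.imread('pics/wrist6.png')[100:300,230:430]
import numpy as np
cv2.imwrite('pics/fin.png',np.clip(np.hstack([cv2.resize(a,(494,380)),cv2.resize(b,(300,300))[:,:].repeat(1,0) if 0 else cv2.copyMakeBorder(cv2.resize(b,(300,300)),0,80,0,0,0)])*1.4,0,255).astype(np.uint8))"
```

```text
10.325 [ 0.54480105 -0.22681185  0.21264133] 0.32335438857898496 24.70133364200592 [ 0.05  1.04 -1.07] [ 0.52  0.4  -0.29  1.79  0.14  0.97 -0.22]
[2.1, -1.1, 0.1] [0.04, -0.0, -0.21]
wrist card 476 tool mm [[-52.0, 0.0, 77.6], [24.7, 1.8, 79.3], [56.7, 3.4, 144.2]] fit dy/dx deg -0.2
wrist jaws 559 tool mm [[-11.5, -15.0, 65.3], [4.8, 12.5, 80.4], [13.0, 20.9, 92.4]] fit dy/dx deg -4.1
scene card 667 tool mm [[-52.6, -4.8, 78.8], [7.9, -1.2, 126.5], [57.1, 2.6, 171.8]] fit dy/dx deg -0.0
scene jaws 87 tool mm [[-12.0, -18.5, 66.1], [3.2, -12.3, 79.0], [13.7, 16.0, 93.5]] fit dy/dx deg 23.9
```

View pics/fin.png

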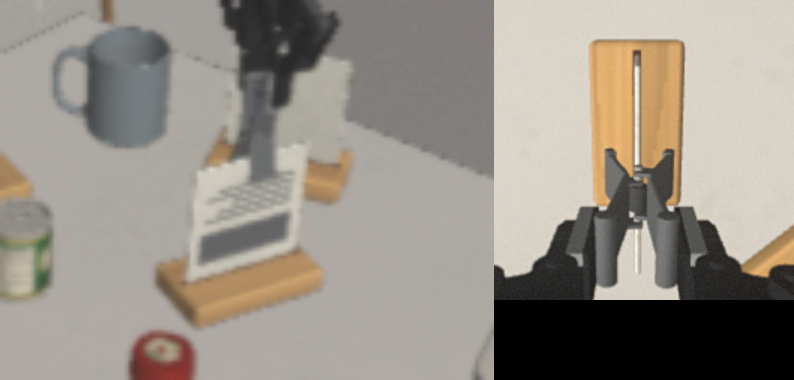

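The jaws straddle the card: front jaw in front at scene crop (262,165), the card centred between the jaws with about 1 mm offset and about 11 mm clearance each side, lips about 15 mm below the edge. Handing in.

```bash
python3 -c "
from station import *
print(hand_in())"
```

```text
the job is handed in; nothing more can be done
None
```

The job is handed in: the clip is still held squeezed open astride the middle of the card's top edge, lips about 15 mm below it, with about 11 mm clear between each jaw and the card.

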